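# Hand the muddler out through the sloping serving hatch

## Task

Pick up the wooden muddler and pass one end of it up through the sloping hatch of the counter screen, in at the low mouth, so that at least 3 cm sticks out beyond the high mouth for a guest to take. Finish while still holding it there, steady, with the muddler touching neither the hatch nor the screen; do not press it hard against them on the way, and leave the other things on the worktop where they are.

Things in the scene. Friction and masses are not known exactly. Their poses are not given: they have to be found in the camera images.
- muddler_mid (a point): centre of the turned wooden muddler, a round rod 187 mm long and up to 25 mm thick (0.08 kg) that lies on the worktop; this point is on its axis, 12.5 mm above the worktop. The rod runs along its own y
- muddler_end_a (a point): the muddler's one end, on its axis, 93.5 mm from the centre (+y of the muddler, the slimmer half). Either end may go through the hatch
- muddler_end_b (a point): the muddler's other end, on its axis, 93.5 mm from the centre (-y of the muddler, the thicker half)
- muddler: the same muddler as a whole; its origin is on its underside below the centre as it first lay
- screen: fixed upright counter screen painted like the cabinets, 260 mm wide, 18 thick, 351 high with its wooden cap rail (272 wide, 34 deep); two wooden feet 140 deep, 22 high, 118 mm left and right of its middle. Origin on the worktop at the middle of the panel; +x points through it to the side of the high mouth, y along the panel, z up. It carries the hatch
- hatch: wooden hatch lining fixed in the screen: a straight passage 120 mm wide (its y), 50 clear (its z), 70 long (its x); boards 8 to 10 thick. Origin at the passage centre, 220 mm above the worktop in the panel's mid plane. Its +x is the way through, from low mouth (35 mm before the origin) to high mouth (35 mm beyond), rising 35 degrees; a level rod does not pass, nor the muddler broadside
- tumbler: bystander, to be left alone: clear drinking glass, 80 dia x 88 high mm; origin at the centre of its underside
- shot_glass: bystander, to be left alone: small clear glass, 48 dia x 61 high mm; origin at the centre of its underside
- jigger: bystander, to be left alone: double-cone metal measure, 43 dia x 70 high mm; origin at the centre of its underside
- egg_cup_0: bystander, to be left alone: plated egg cup, 46 dia x 60 high mm; origin at the centre of its underside
- dessert_spoon: bystander, to be left alone: plated spoon lying down, 136 long (along its own y) x 28 x 10 mm; origin at the centre of its underside
- teaspoon: bystander, to be left alone: teaspoon lying down, 138 long (along its own x) x 28 x 12 mm; origin at the centre of its underside
Not all that is in view belongs to the job. Of the things that look like the muddler, the larger one is meant.

How it is judged:
By the outcome, as a careful person would: the job done as asked, in the order asked, and still so for the second after the job is handed in, while the arm keeps its last pose, push and grip.
It also fails if it takes over 35 s, if anything falls off the work surface, if the arm or the gripper's body presses on something with over 40 N, if the wrist force passes 120 N, or if a joint passes its speed limit or range.

## Robot

A 6-joint arm with a two-finger parallel gripper is mounted at the origin on a cart in front of the work surface, level with it; the furniture and walls round the work are solid. World frame = base frame: x ahead of the robot, y to its left, z up, the work surface at z = 0. Lengths are in m, angles in degrees, forces in N, time in s.
With the tool pointing down it reaches from about 0.4 to 0.825 m from the base axis. Payload 7 kg.
Tool frame: the origin (TCP) lies at the very end of the fingers, on their centre line; the grasp point (between the pads) lies behind it (r.grasp_offset is the z of the grasp point in the tool frame, in m); z points along the fingers, y is the direction in which the jaws open and shut (so a half turn about z gives the same grasp; the last joint's range is limited). The gripper opens to 88 mm and grips with 3 to 60 N. Pads are 19 mm wide; open, the fingers measure 130 mm over their backs; the gripper's body (78 mm by 193 mm) begins 47 mm behind the grasp point.
Start: joints at [84.288, 20.546, 0.682, 0, -70.136, -16.507], TCP at [0.255, 0.625, 0.227] pointing down, gripper open.
Joint ranges: [-176.03, 176.03], [-82.01, 121.73], [-58.28, 71.71], [-173.87, 95.51], [-174.79, -0.11], [-173.66, 173.66]. Speed limits (degrees/s): [136.94, 136.94, 172.46, 180, 180, 180].

## Interface

Orientations are given as [roll, pitch, yaw] about the fixed x, y, z axes, in that order (R = Rz(yaw) Ry(pitch) Rx(roll)).
In Python, from plant import r gives the robot as it stands. The module is installed in compiled form; this text tells all that it offers.
- The arm moves only by the tool servo_tool, never from a script. Its argument "targets" is a list of rows, each an object of numbers: "dx", "dy", "dz": the shift along the world's x, y, z in cm; "spin": the turn about the world's z in rad; "grip": the opening in per cent of the stroke, from 0 (shut) to 100 (fully open). A call has exactly 10 rows; each row is the pose to reach, as a shift and turn from the pose commanded when the call began; what a row does not reach only later rows make up. A row lasts 1/12 s, in which the tool goes at most 41.7 mm and 7.16 degrees, less where a joint would pass 70% of its speed; a pose out of reach is approached as far as the arm can. A call with a gripper value outside its range is refused whole. The fingers move at their own pace and stop on an object; "squeeze" is the grip in N (left out, the last holds). Time passes only in rows, so rows that repeat a pose let the fingers close, or fill a call up. It gives the time, the measured TCP pose, the force and the opening at its end, in the units of the state.
- r.get_state(): the state, without advancing time (a new reading comes with each control period).
- r.capture(name): name is "scene" or "top" or "wrist"; returns the picture (480x640x3 uint8, blue, green, red); there is no depth.
- r.get_calibration(name): a dict with "K" (3x3 intrinsics, pixels), "extrinsics" (4x4, takes a point from camera to world coordinates). Camera axes: x right, y down, z forward; pixel columns grow to the right and rows downward; lengths in m; the calibration is good to about 2 mm. A picture is of the moment at which its call begins: read the wrist's pose just before it. get_calibration takes no time and is no camera call; for the wrist camera it gives the pose at the moment of the call.
- r.close_job(): hands the job in, once; it reports no verdict.
Trained networks look in the newest picture that a camera, given by its name, has taken for a name from the list of things; names that differ only in an ending like _2 or _b are one class to them, and where a whole thing is asked for, a point or a joint stands for the part that bears it (a point fixed in the world has none). Each returns a list of dicts, best first, with "p" (0 to 1); they miss things now and then, are a little off and sometimes report something else, mostly with a low value. They report only what shows in the picture. A call takes as long as a camera call. They do not tell look-alikes from the thing itself.
- r.cut_out(name, camera): "mask" (480x640 bool, what is visible of it) and "extent" ([left, top, right, bottom] in pixels, round what is visible of it).
The state is a dict: "time_s": time; "joints": joint angles; "qd": joint speeds; "joint_torque": joint torques, N m; "tcp_pos": TCP position; "eef_rot": TCP orientation; "contact_force": force on the tool from outside, world axes, zero at the start; "moment": the same for the moment, N m; "gripper_width": finger opening in m.
Only numpy, scipy, OpenCV 4.12 (cv2) and the standard library are available. Lean on these libraries where they do the work, as an engineer would, in place of code of your own. Each camera call takes 0.05 s, during which the arm holds its last target. There are 200 camera calls.

## Working session

There is one attempt and no reset: what is moved stays moved. The work goes in short steps, Python scripts to look and compute and a tool call to move; the robot and the scene stay as the last step left them, time stands still between calls to the robot, and variables do not carry over. Pictures are saved under pics/ and viewed, about 8 in all and at most 12, crops included, and the job is handed in when it is done.

Besides the shell and the picture viewer there is one more tool, called after "Call:" in YAML: its name, and indented under it one key for each argument. servo_tool: Moves the arm, as the interface text tells. Its arguments: {"type":"object","properties":{"targets":{"type":"array"},"squeeze":{"type":"number"}},"required":["targets"]}

```bash
mkdir -p pics; cat > h.py <<'E'
import numpy as np, cv2
from plant import r
def snap(cam,fn):
    c=r.get_calibration(cam); im=r.capture(cam); cv2.imwrite(f'pics/{fn}.png',im); np.savez(f'pics/{fn}.npz',K=c['K'],E=c['extrinsics']); return im,c
def proj(c,P):
    K=np.array(c['K']);E=np.array(c['extrinsics']);p=(np.atleast_2d(P)-E[:3,3])@E[:3,:3];u=p@K.T;return u[:,:2]/u[:,2:]
def ray(c,uv):
    K=np.array(c['K']);E=np.array(c['extrinsics']);d=E[:3,:3]@np.linalg.inv(K)@np.array([uv[0],uv[1],1.]);return E[:3,3],d/np.linalg.norm(d)
def atz(c,uv,z):
    o,d=ray(c,uv);return o+d*(z-o[2])/d[2]
def tri(obs):
    A=np.zeros((3,3));b=np.zeros(3)
    for c,uv in obs:
        o,d=ray(c,uv);M=np.eye(3)-np.outer(d,d);A+=M;b+=M@o
    return np.linalg.solve(A,b)
E
python3 - <<'E'
from h import *
ims=[]
for c in ['scene','top','wrist']:
    im,k=snap(c,c+'0'); print(c,np.round(k['extrinsics'],3).tolist(),np.round(k['K'],0).tolist())
    for n in ['muddler','screen','hatch']:
        for d in r.cut_out(n,c)[:3]: print(c,n,round(d['p'],2),d['extent'],cv2.minAreaRect(np.argwhere(d['mask'])[:,::-1].astype(np.float32)))
print(r.get_state(), r.grasp_offset)
E
```

```text
scene [[-0.885, -0.376, 0.273, 0.114], [-0.465, 0.715, -0.522, 0.676], [0.001, -0.589, -0.808, 1.218], [0.0, 0.0, 0.0, 1.0]] [[461.0, 0.0, 320.0], [0.0, 461.0, 244.0], [0.0, 0.0, 1.0]]
scene muddler 0.85 [334.7, 214.4, 371.9, 255.1] ((353.3448181152344, 234.36907958984375), (7.404073715209961, 49.79836654663086), 40.15599822998047)
scene screen 0.95 [258.3, 217.4, 360.6, 359.5] ((301.30902099609375, 286.505615234375), (136.52772521972656, 89.78182220458984), 32.0053825378418)
scene hatch 0.7 [277.3, 259.3, 329.6, 303.2] ((303.7673034667969, 282.8589782714844), (57.505577087402344, 23.84187889099121), 31.21840476989746)
top [[-0.025, -0.999, 0.038, 0.415], [-1.0, 0.025, -0.0, -0.034], [-0.0, -0.038, -0.999, 1.621], [0.0, 0.0, 0.0, 1.0]] [[557.0, 0.0, 313.0], [0.0, 557.0, 241.0], [0.0, 0.0, 1.0]]
top muddler 0.65 [337.2, 245.8, 401.0, 257.7] ((369.0046081542969, 249.45236206054688), (64.56758117675781, 8.250409126281738), 5.492324352264404)
top muddler 0.64 [301.7, 243.8, 309.0, 287.8] ((305.2705383300781, 266.5154724121094), (5.4482550621032715, 45.15491485595703), 3.2704882621765137)
[... 300 characters left out ...]
, 250.0], [0.0, 0.0, 1.0]]
{'time_s': 0.6, 'joints': array([ 8.42891843e+01,  2.05431938e+01,  6.80475213e-01, -2.11714648e-03,
       -7.01371133e+01, -1.65071377e+01]), 'qd': array([ 0.04377265, -0.06568849,  0.00175297, -0.08568495,  0.01223556,
       -0.00245069]), 'joint_torque': array([ 8.25277821e-04, -5.81993973e+01,  2.93178999e+01,  6.99950472e+00,
        1.23353011e-02, -3.20126014e-05]), 'tcp_pos': array([0.25522917, 0.6248323 , 0.22657905]), 'eef_rot': array([ 1.79999595e+02,  1.95689565e-03, -2.22186728e+01]), 'contact_force': array([-0.85042726,  0.68332987,  0.27072694]), 'moment': array([-0.0396522 ,  0.02220748, -0.01152089]), 'gripper_width': 0.08777129505128917} -0.0188
```

View pics/scene0.png

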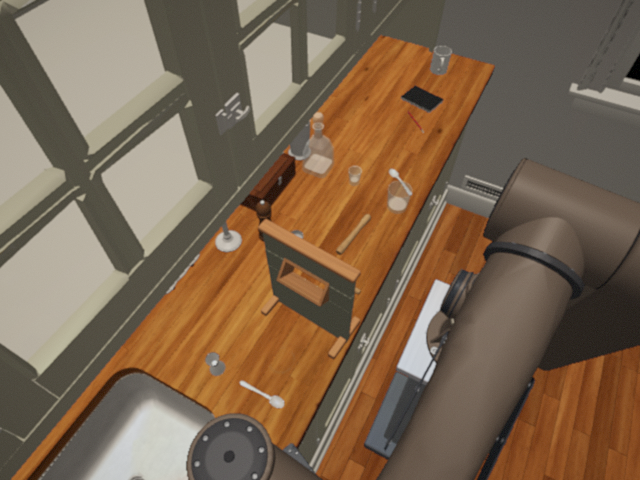

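View pics/top0.png

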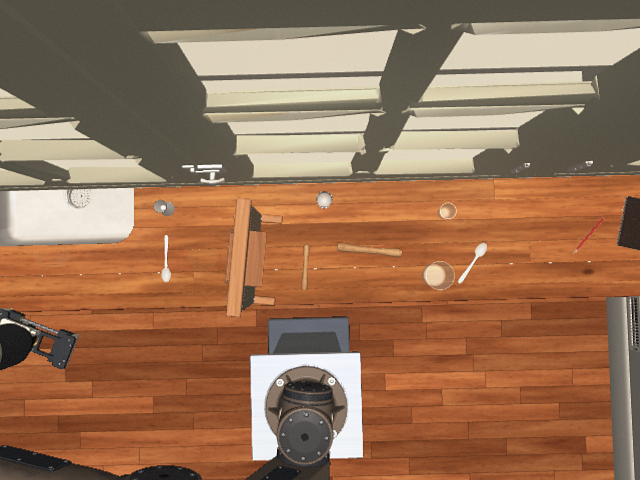

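```bash
python3 - <<'E'
import cv2,numpy as np
a=cv2.imread('pics/scene0.png')[205:365,250:410];b=cv2.imread('pics/top0.png')[190:325,210:410]
a=cv2.resize(a,(560,560)[:2],interpolation=3)
b=cv2.resize(b,(800,540),interpolation=3)
cv2.imwrite('pics/c1.png',a);cv2.imwrite('pics/c2.png',b)
E
```

```text
(no output)
```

View pics/c1.png

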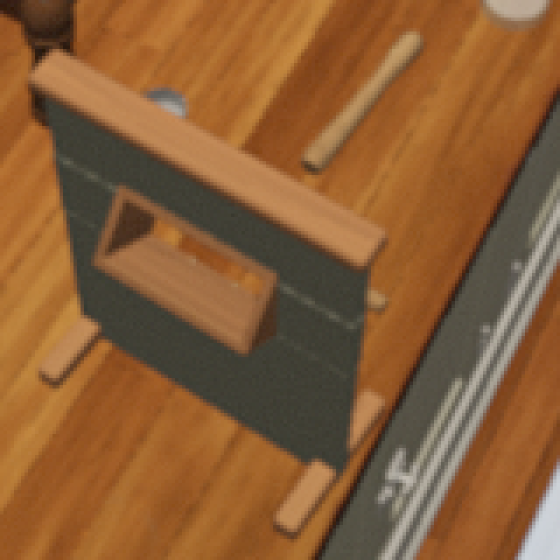

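View pics/c2.png

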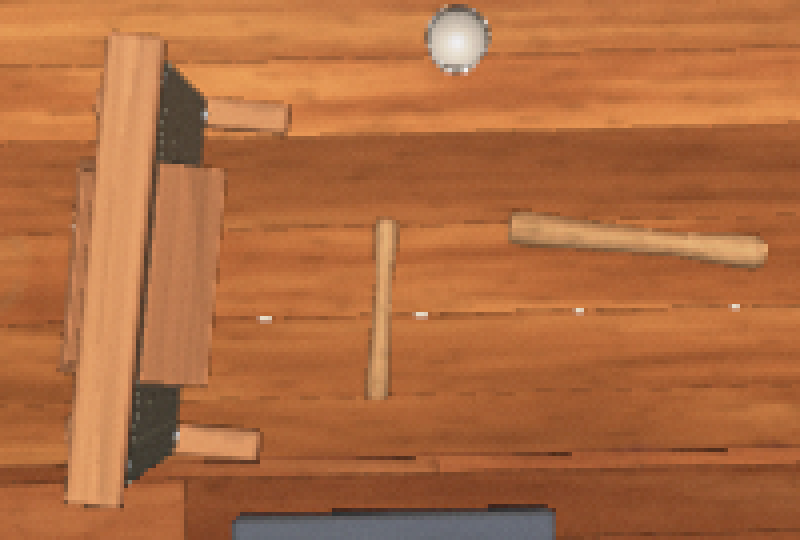

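```bash
python3 - <<'E'
from h import *
c=dict(np.load('pics/top0.npz')); s=dict(np.load('pics/scene0.npz'))
T=lambda u,v:(210+u/4,190+v/4)
S=lambda u,v:(250+u/3.5,205+v/3.5)
print('cap',[np.round(atz(c,T(*p),.351),4).tolist() for p in [(108,34),(163,36),(122,506),(67,503)]])
print('cap scene',[np.round(atz(s,S(*p),.351),4).tolist() for p in [(32,78),(65,52),(385,240),(362,268)]])
# two-view
for n,a,b in [('capL',(67,503),(362,268)),('capfar',(108,34),(32,78)),('cap -y near',(122,506),(385,240)),('mud left',(512,226),(316,162)),('mud right',(766,250),(412,40))]:
    print(n,np.round(tri([(c,T(*a)),(s,S(*b))]),4))
print('mud',[np.round(atz(c,T(*p),.0125),4).tolist() for p in [(512,226),(766,250)]])
print('small',[np.round(atz(c,T(*p),.01),4).tolist() for p in [(386,220),(376,399)]])
print('topboard low edge',[np.round(atz(c,T(*p),.2286),4).tolist() for p in [(224,169),(208,384)]])
print('wall',atz(c,(320,183),0),'egg',atz(c,(324,200),.03),'foot',atz(c,T(288,117),.022),atz(c,T(259,444),.022),'jig?',[atz(c,(447,211),.03),atz(c,(439,276),.05),atz(c,(472,262),0)])
E
```

```text
Traceback (most recent call last):
  File "h.py", line 10, in atz
    o,d=ray(c,uv);return o+d*(z-o[2])/d[2]
        ~~~^^^^^^
  File "h.py", line 8, in ray
    K=np.array(c['K']);E=np.array(c['extrinsics']);d=E[:3,:3]@np.linalg.inv(K)@np.array([uv[0],uv[1],1.]);return E[:3,3],d/np.linalg.norm(d)
                                  ~^^^^^^^^^^^^^^
KeyError: 'extrinsics'
```

```bash
sed -i "s/E=c\['extrinsics'\])/extrinsics=c['extrinsics'])/" h.py; python3 - <<'E'
from h import *
def L(f):
    d=np.load(f);return {'K':d['K'],'extrinsics':d['E']}
c=L('pics/top0.npz'); s=L('pics/scene0.npz')
T=lambda u,v:(210+u/4,190+v/4)
S=lambda u,v:(250+u/3.5,205+v/3.5)
print('cap',[np.round(atz(c,T(*p),.351),4).tolist() for p in [(108,34),(163,36),(122,506),(67,503)]])
print('cap scene',[np.round(atz(s,S(*p),.351),4).tolist() for p in [(32,78),(65,52),(385,240),(362,268)]])
for n,a,b in [('cap +y near',(67,503),(362,268)),('cap +y far',(108,34),(32,78)),('cap -y near',(122,506),(385,240)),('mud left',(512,226),(316,162)),('mud right',(766,250),(412,40))]:
    print(n,np.round(tri([(c,T(*a)),(s,S(*b))]),4))
print('mud',[np.round(atz(c,T(*p),.0125),4).tolist() for p in [(512,226),(766,250)]])
print('small',[np.round(atz(c,T(*p),.01),4).tolist() for p in [(386,220),(376,399)]])
print('topboard low edge',[np.round(atz(c,T(*p),.2286),4).tolist() for p in [(224,169),(208,384)]])
print('wall',atz(c,(320,183),0),'egg',atz(c,(324,200),.03),'foot',atz(c,T(288,117),.022),atz(c,T(259,444),.022),'jig?',[atz(c,(447,211),.03),atz(c,(439,276),.05),atz(c,(472,262),0)])
E
```

```text
cap [[0.5637, 0.1381, 0.351], [0.5617, 0.1066, 0.351], [0.2946, 0.1354, 0.351], [0.297, 0.1666, 0.351]]
cap scene [[0.5604, 0.1391, 0.351], [0.5524, 0.1091, 0.351], [0.2919, 0.1459, 0.351], [0.2959, 0.1716, 0.351]]
cap +y near [0.2969 0.1677 0.3447]
cap +y far [0.5629 0.1379 0.3483]
cap -y near [0.294  0.1374 0.3376]
mud left [ 0.4545 -0.1062  0.0142]
mud right [ 0.436  -0.2894  0.0027]
mud [[0.457, -0.1052, 0.0125], [0.4351, -0.2881, 0.0125]]
small [[0.4636, -0.0143, 0.01], [0.3346, -0.004, 0.01]]
topboard low edge [[0.4914, 0.0837, 0.2286], [0.3574, 0.0965, 0.2286]]
wall [ 0.64430233 -0.05805687  0.        ] egg [ 0.59081444 -0.06784067  0.03      ] foot [0.53910687 0.05424476 0.022     ] [0.305174   0.08027732 0.022     ] jig? [array([ 0.55049148, -0.41932039,  0.03      ]), array([ 0.365863  , -0.38576177,  0.05      ]), array([ 0.40257412, -0.49427283,  0.        ])]
```

Call:
servo_tool:
  targets:
    - {"dx":2,"dy":-2,"dz":2.5,"spin":-0.1,"grip":100}
    - {"dx":4,"dy":-4,"dz":5,"spin":-0.22,"grip":100}
    - {"dx":6,"dy":-6,"dz":7.5,"spin":-0.34,"grip":100}
    - {"dx":8,"dy":-8,"dz":10,"spin":-0.46,"grip":100}
    - {"dx":10,"dy":-10,"dz":12.5,"spin":-0.58,"grip":100}
    - {"dx":12,"dy":-12,"dz":15,"spin":-0.7,"grip":100}
    - {"dx":14,"dy":-14,"dz":17.5,"spin":-0.82,"grip":100}
    - {"dx":16,"dy":-16,"dz":19,"spin":-0.94,"grip":100}
    - {"dx":18,"dy":-19,"dz":20,"spin":-1.06,"grip":100}
    - {"dx":20,"dy":-22,"dz":20,"spin":-1.18,"grip":100}

```text
time_s: 1.43
tcp_pos: [0.4565, 0.4041, 0.4293]
eef_rot: [-179.9, 0.2, -90.1]
contact_force: [0.2, -0.5, -0.0]
gripper_width: 0.0878
```

Call:
servo_tool:
  targets:
    - {"dx":0,"dy":-4,"spin":-0.04,"grip":100}
    - {"dx":0,"dy":-8,"spin":-0.08,"grip":100}
    - {"dx":0,"dy":-12,"spin":-0.12,"grip":100}
    - {"dx":0,"dy":-16,"spin":-0.12,"grip":100}
    - {"dx":0,"dy":-20,"spin":-0.12,"grip":100}
    - {"dx":0,"dy":-24,"spin":-0.12,"grip":100}
    - {"dx":0,"dy":-28,"spin":-0.12,"grip":100}
    - {"dx":0,"dy":-32,"spin":-0.12,"grip":100}
    - {"dx":0,"dy":-36,"spin":-0.12,"grip":100}
    - {"dx":0,"dy":-40,"spin":-0.12,"grip":100}

```text
validation failed for argument at $.ta...
```

Call:
servo_tool:
  targets:
    - {"dx":0,"dy":-4,"dz":0,"grip":100}
    - {"dx":0,"dy":-8,"dz":-1,"grip":100}
    - {"dx":0,"dy":-12,"dz":-3,"grip":100}
    - {"dx":-1,"dy":-15,"dz":-6,"grip":100}
    - {"dx":-2,"dy":-18,"dz":-9,"grip":100}
    - {"dx":-2,"dy":-20,"dz":-12,"grip":100}
    - {"dx":-2,"dy":-22,"dz":-15,"grip":100}
    - {"dx":-2,"dy":-24,"dz":-18,"grip":100}
    - {"dx":-2,"dy":-24,"dz":-20,"grip":100}
    - {"dx":-2,"dy":-24,"dz":-20,"grip":100}

```text
validation failed for argument at $.ta...
```

```bash
python3 - <<'E'
from h import *
s=r.get_state();print(s['time_s'],s['tcp_pos'],s['eef_rot'],s['joints'])
im,c=snap('wrist','w1')
for d in r.cut_out('muddler','wrist')[:3]: 
    R=cv2.minAreaRect(np.argwhere(d['mask'])[:,::-1].astype(np.float32));b=cv2.boxPoints(R);print(d['p'],d['extent'])
    ms=sorted([(np.linalg.norm(b[i]-b[(i+1)%4]),(b[i]+b[(i+1)%4])/2) for i in range(4)],key=lambda t:t[0])[:2]
    print([ (m[1].tolist(),np.round(atz(c,m[1],.0125),4)) for m in ms])
print(proj(c,[[.457,-.105,.0125],[.435,-.288,.0125]]))
E
```

```text
1.4333 [0.45649313 0.40413512 0.42926019] [-1.79851122e+02  1.69087159e-01 -9.01382786e+01] [ 5.98837405e+01  1.09148281e+01  1.30945347e+01  4.44994496e-02
 -9.19588506e+01 -6.00206320e+01]
[[ 319.65212618 -250.62761657]
 [ 340.6096727  -487.3072881 ]]
```

View pics/w1.png

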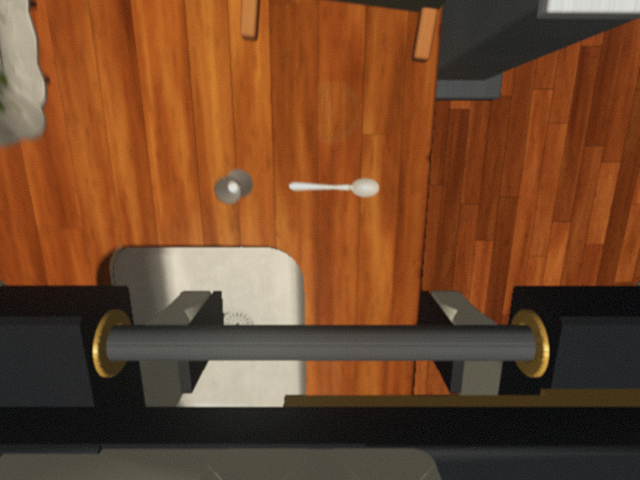

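Call:
servo_tool:
  targets:
    - {"dx":0,"dy":-4,"dz":0,"spin":-0.04,"grip":100}
    - {"dx":0,"dy":-8,"dz":0,"spin":-0.08,"grip":100}
    - {"dx":0,"dy":-12,"dz":0,"spin":-0.12,"grip":100}
    - {"dx":0,"dy":-16,"dz":0,"spin":-0.12,"grip":100}
    - {"dx":0,"dy":-20,"dz":0,"spin":-0.12,"grip":100}
    - {"dx":0,"dy":-24,"dz":0,"spin":-0.12,"grip":100}
    - {"dx":0,"dy":-28,"dz":0,"spin":-0.12,"grip":100}
    - {"dx":0,"dy":-32,"dz":0,"spin":-0.12,"grip":100}
    - {"dx":0,"dy":-36,"dz":0,"spin":-0.12,"grip":100}
    - {"dx":0,"dy":-40,"dz":0,"spin":-0.12,"grip":100}

```text
time_s: 2.37
tcp_pos: [0.4546, 0.0033, 0.4269]
eef_rot: [-179.9, 0.0, -96.6]
contact_force: [1.5, 0.8, 0.9]
gripper_width: 0.0878
```

Call:
servo_tool:
  targets:
    - {"dx":0,"dy":-4,"dz":0,"spin":0,"grip":100}
    - {"dx":0,"dy":-8,"dz":-1,"spin":0,"grip":100}
    - {"dx":0,"dy":-11.5,"dz":-3,"spin":0,"grip":100}
    - {"dx":-0.5,"dy":-14.5,"dz":-5.5,"spin":0,"grip":100}
    - {"dx":-1,"dy":-17,"dz":-8.5,"spin":0,"grip":100}
    - {"dx":-1.5,"dy":-19.5,"dz":-11.5,"spin":0,"grip":100}
    - {"dx":-2,"dy":-22,"dz":-14.5,"spin":0,"grip":100}
    - {"dx":-2,"dy":-24,"dz":-17.5,"spin":0,"grip":100}
    - {"dx":-2,"dy":-24,"dz":-20,"spin":0,"grip":100}
    - {"dx":-2,"dy":-24,"dz":-20,"spin":0,"grip":100}

```text
time_s: 3.2
tcp_pos: [0.432, -0.235, 0.2215]
eef_rot: [179.5, 0.1, -96.8]
contact_force: [-1.4, 0.6, -0.9]
gripper_width: 0.0876
```

```bash
python3 - <<'E'
from h import *
s=r.get_state();print(s['time_s'],s['tcp_pos'],s['eef_rot'],s['joints'])
im,c=snap('wrist','w2')
for d in r.cut_out('muddler','wrist')[:3]: 
    R=cv2.minAreaRect(np.argwhere(d['mask'])[:,::-1].astype(np.float32));b=cv2.boxPoints(R);print(d['p'],d['extent'])
    ms=sorted([(np.linalg.norm(b[i]-b[(i+1)%4]),(b[i]+b[(i+1)%4])/2) for i in range(4)],key=lambda t:t[0])[:2]
    print([ (m[1].tolist(),np.round(atz(c,m[1],.0125),4)) for m in ms])
print(proj(c,[[.457,-.105,.0125],[.435,-.288,.0125]]))
E
```

```text
3.2 [ 0.43204422 -0.23500039  0.22145456] [ 1.79515439e+02  9.52195912e-02 -9.68407274e+01] [ -5.67741338   3.61972989 -21.85058283  -0.11588081 -65.01226108
  -1.11351816]
0.95 [297.6, 169.4, 328.2, 328.8]
[([310.0, 169.0], array([ 0.4342, -0.2861,  0.0125])), ([310.0, 325.0], array([ 0.4548, -0.1255,  0.0125]))]
[[310.37608323 342.5370168 ]
 [308.92654259 167.0446634 ]]
```

View pics/w2.png

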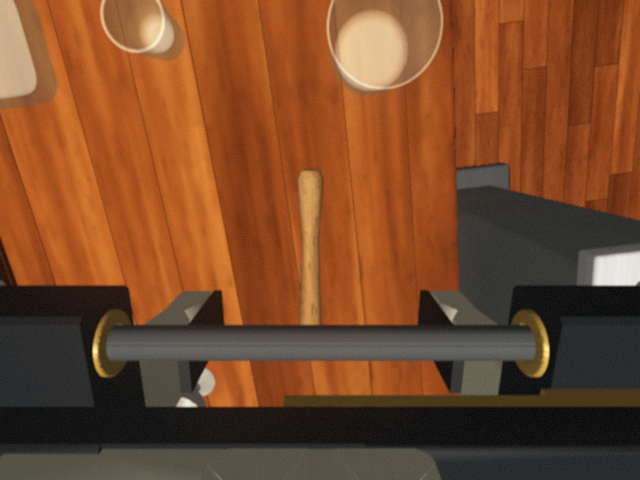

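Call:
servo_tool:
  targets:
    - {"dx":0.2,"dy":-2,"dz":-3,"spin":0,"grip":100}
    - {"dx":0.4,"dy":-3.9,"dz":-6,"spin":0,"grip":100}
    - {"dx":0.4,"dy":-3.9,"dz":-9.5,"spin":0,"grip":100}
    - {"dx":0.4,"dy":-3.9,"dz":-12.5,"spin":0,"grip":100}
    - {"dx":0.4,"dy":-3.9,"dz":-15,"spin":0,"grip":100}
    - {"dx":0.4,"dy":-3.9,"dz":-17,"spin":0,"grip":100}
    - {"dx":0.4,"dy":-3.9,"dz":-19,"spin":0,"grip":100}
    - {"dx":0.4,"dy":-3.9,"dz":-20.5,"spin":0,"grip":100}
    - {"dx":0.4,"dy":-3.9,"dz":-21.2,"spin":0,"grip":100}
    - {"dx":0.4,"dy":-3.9,"dz":-21.2,"spin":0,"grip":100}

```text
time_s: 4.13
tcp_pos: [0.4404, -0.2737, 0.0148]
eef_rot: [-180.0, -0.0, -96.6]
contact_force: [-0.0, 0.4, 0.0]
gripper_width: 0.088
```

Call:
servo_tool:
  squeeze: 50
  targets:
    - {"dx":-0.4,"dy":0,"dz":-0.6,"spin":0,"grip":100}
    - {"dx":-0.4,"dy":0,"dz":-1.1,"spin":0,"grip":100}
    - {"dx":-0.4,"dy":0,"dz":-1.1,"spin":0,"grip":60}
    - {"dx":-0.4,"dy":0,"dz":-1.1,"spin":0,"grip":30}
    - {"dx":-0.4,"dy":0,"dz":-1.1,"spin":0,"grip":0}
    - {"dx":-0.4,"dy":0,"dz":-1.1,"spin":0,"grip":0}
    - {"dx":-0.4,"dy":0,"dz":-1.1,"spin":0,"grip":0}
    - {"dx":-0.4,"dy":0,"dz":-1.1,"spin":0,"grip":0}
    - {"dx":-0.4,"dy":0,"dz":-1.1,"spin":0,"grip":0}
    - {"dx":-0.4,"dy":0,"dz":-1.1,"spin":0,"grip":0}

```text
time_s: 4.97
tcp_pos: [0.4353, -0.2742, 0.0036]
eef_rot: [-180.0, -0.0, -96.7]
contact_force: [0.3, 0.4, 1.0]
gripper_width: 0.0395
```

Call:
servo_tool:
  targets:
    - {"dx":0,"dy":0,"dz":0,"spin":0,"grip":0}
    - {"dx":0,"dy":0,"dz":0,"spin":0,"grip":0}
    - {"dx":0,"dy":0,"dz":0,"spin":0,"grip":0}
    - {"dx":0,"dy":0,"dz":0,"spin":0,"grip":0}
    - {"dx":0,"dy":0,"dz":0,"spin":0,"grip":0}
    - {"dx":0,"dy":0,"dz":0,"spin":0,"grip":0}
    - {"dx":0,"dy":0,"dz":0.5,"spin":0,"grip":0}
    - {"dx":0,"dy":0,"dz":1.5,"spin":0,"grip":0}
    - {"dx":0,"dy":0,"dz":3,"spin":0,"grip":0}
    - {"dx":0,"dy":0,"dz":5,"spin":0,"grip":0}

```text
time_s: 5.8
tcp_pos: [0.4343, -0.2739, 0.0538]
eef_rot: [179.9, 0.0, -96.7]
contact_force: [1.2, -0.1, -0.5]
gripper_width: 0.022
```

```bash
python3 - <<'E'
from h import *
s=r.get_state();print(s['tcp_pos'],s['gripper_width'],s['moment'])
a,c=snap('scene','s3');b,c=snap('wrist','w3')
a=cv2.resize(a[150:290,300:440],(560,560),interpolation=3)
cv2.imwrite('pics/c3.png',np.hstack([a[:480],cv2.resize(b[:,150:470],(240,360)).repeat(1,0) if 0 else b[:,200:440]]))
E
```

```text
[ 0.43428838 -0.27394315  0.05383505] 0.022040080030764356 [-0.05315488 -0.04628439  0.03507026]
```

View pics/c3.png

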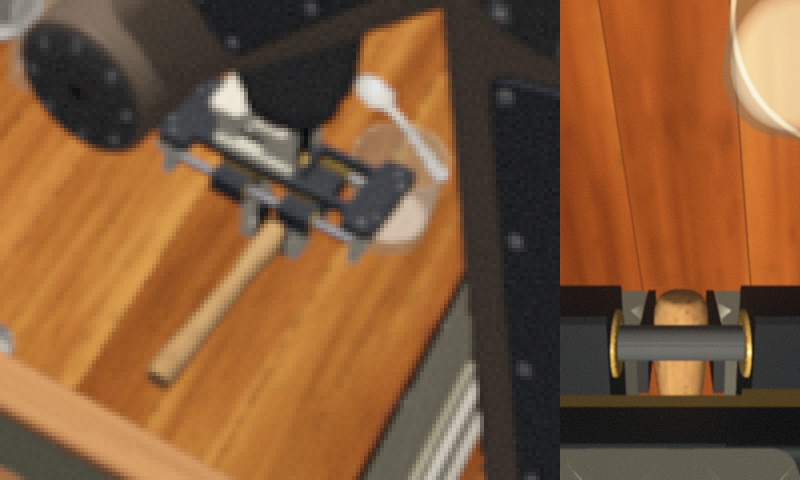

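```bash
cat >> h.py <<'E'
def L(f):
    d=np.load(f);return {'K':d['K'],'extrinsics':d['E']}
def tilt(c,uv,tcp,yaw):
    g=np.array(tcp)+[0,0,.009]; a=np.radians(yaw+180); f=np.array([np.cos(a),np.sin(a),0]); n=np.array([-f[1],f[0],0])
    o,d=ray(c,uv); P=o+d*((g-o)@n)/(d@n); v=P-g; return P, np.degrees(np.arctan2(v[2],v@f)), np.linalg.norm(v)
E
python3 - <<'E'
from h import *
c=L('pics/s3.npz'); print(tilt(c,(340,244.5),[.4343,-.2739,.0538],-96.7))
for d in r.cut_out('muddler','scene')[:2]: print(d['p'],d['extent'])
E
```

```text
Traceback (most recent call last):
  File "h.py", line 17, in L
    d=np.load(f);return {'K':d['K'],'extrinsics':d['E']}
                                                 ~^^^^^
KeyError: 'E is not a file in the archive'
```

```bash
sed -i "s/'extrinsics':d\['E'\]/'extrinsics':d['extrinsics']/" h.py
python3 - <<'E'
from h import *
c=L('pics/s3.npz'); print(tilt(c,(340,244.5),[.4343,-.2739,.0538],-96.7))
for d in r.cut_out('muddler','scene')[:2]: print(d['p'],d['extent'])
E
```

```text
(array([ 0.45400376, -0.10616987,  0.05106482]), np.float64(-3.974914878662955), np.float64(0.16929072501257658))
0.9 [335.7, 209.1, 372.0, 248.0]
```

Call:
servo_tool:
  targets:
    - {"dx":0,"dy":0,"dz":3,"spin":0,"grip":0}
    - {"dx":0,"dy":0.5,"dz":6.5,"spin":0,"grip":0}
    - {"dx":0,"dy":1.5,"dz":10,"spin":0,"grip":0}
    - {"dx":0,"dy":2.5,"dz":13.5,"spin":0,"grip":0}
    - {"dx":0,"dy":3.5,"dz":17,"spin":0,"grip":0}
    - {"dx":0,"dy":4.5,"dz":20.5,"spin":0,"grip":0}
    - {"dx":0,"dy":6,"dz":24,"spin":0,"grip":0}
    - {"dx":0,"dy":7.5,"dz":27.5,"spin":0,"grip":0}
    - {"dx":0,"dy":9,"dz":31,"spin":0,"grip":0}
    - {"dx":0,"dy":10,"dz":34,"spin":0,"grip":0}

```text
time_s: 6.78
tcp_pos: [0.4346, -0.1732, 0.3959]
eef_rot: [-179.9, 0.0, -96.7]
contact_force: [0.3, -0.1, -0.3]
gripper_width: 0.0219
```

Call:
servo_tool:
  targets:
    - {"dx":0,"dy":2,"dz":0,"spin":0,"grip":0}
    - {"dx":0,"dy":5,"dz":0,"spin":0,"grip":0}
    - {"dx":0,"dy":8,"dz":0,"spin":0,"grip":0}
    - {"dx":0,"dy":11,"dz":0,"spin":0,"grip":0}
    - {"dx":0,"dy":14,"dz":0,"spin":0,"grip":0}
    - {"dx":0,"dy":16,"dz":0,"spin":0,"grip":0}
    - {"dx":0,"dy":17,"dz":0,"spin":0,"grip":0}
    - {"dx":0,"dy":17.4,"dz":0,"spin":0,"grip":0}
    - {"dx":0,"dy":17.4,"dz":0,"spin":0,"grip":0}
    - {"dx":0,"dy":17.4,"dz":0,"spin":0,"grip":0}

```text
time_s: 7.62
tcp_pos: [0.4351, -0.0007, 0.3934]
eef_rot: [180.0, -0.0, -96.7]
contact_force: [0.2, -0.4, -1.2]
gripper_width: 0.0215
```

```bash
python3 - <<'E'
from h import *
s=r.get_state();print(s['time_s'],s['tcp_pos'],s['eef_rot'],s['contact_force'],s['moment'])
a,c=snap('scene','s4')
for d in r.cut_out('muddler','scene')[:3]: print(d['p'],d['extent'])
cv2.imwrite('pics/c4.png',cv2.resize(a[190:350,230:390],(600,600),interpolation=3))
E
```

```text
7.6167 [ 0.43514604 -0.00067333  0.39339613] [ 1.79972928e+02 -2.53584441e-02 -9.67000762e+01] [ 0.16109531 -0.43798505 -1.21174655] [-0.03309163 -0.07854479  0.02197059]
0.72 [287.2, 190.1, 339.2, 244.2]
```

View pics/c4.png

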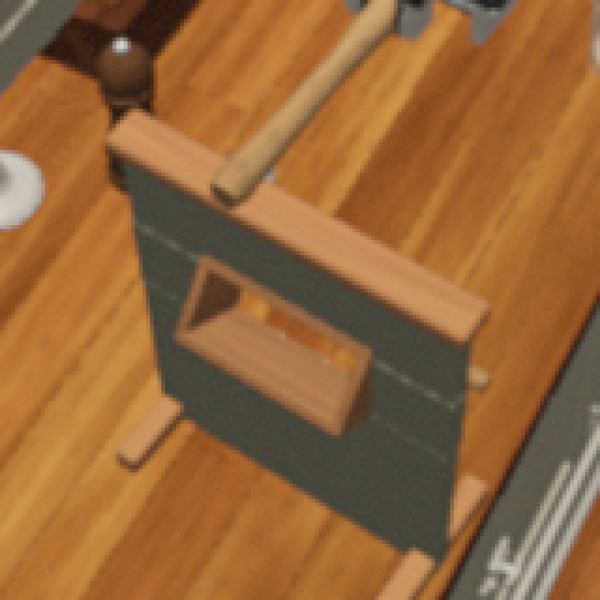

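```bash
python3 - <<'E'
from h import *
c=L('pics/s4.npz'); print(tilt(c,(290,241.2),[.4351,-.0007,.3934],-96.7))
E
```

```text
(array([0.4550864 , 0.16943611, 0.39757491]), np.float64(-1.6133946943222055), np.float64(0.17137395572705766))
```

Call:
servo_tool:
  targets:
    - {"dx":0,"dy":0,"dz":-0.5,"spin":0,"grip":0}
    - {"dx":0,"dy":0,"dz":-1,"spin":0,"grip":0}
    - {"dx":0,"dy":0,"dz":-1.5,"spin":0,"grip":0}
    - {"dx":0,"dy":0,"dz":-1.8,"spin":0,"grip":0}
    - {"dx":0,"dy":0,"dz":-2.1,"spin":0,"grip":0}
    - {"dx":0,"dy":0,"dz":-2.3,"spin":0,"grip":0}
    - {"dx":0,"dy":0,"dz":-2.5,"spin":0,"grip":0}
    - {"dx":0,"dy":0,"dz":-2.5,"spin":0,"grip":0}
    - {"dx":0,"dy":0,"dz":-2.5,"spin":0,"grip":0}
    - {"dx":0,"dy":0,"dz":-2.5,"spin":0,"grip":0}

```text
time_s: 8.55
tcp_pos: [0.4354, -0.0001, 0.3688]
eef_rot: [-180.0, 0.0, -96.7]
contact_force: [0.3, 0.4, -0.9]
gripper_width: 0.0219
```

Call:
servo_tool:
  targets:
    - {"dx":0,"dy":0,"dz":0,"spin":0,"grip":0}
    - {"dx":0,"dy":0,"dz":0,"spin":0,"grip":0}
    - {"dx":0,"dy":0,"dz":0,"spin":0,"grip":0}
    - {"dx":0,"dy":0,"dz":-0.3,"spin":0,"grip":0}
    - {"dx":0,"dy":0,"dz":-0.6,"spin":0,"grip":0}
    - {"dx":0,"dy":0,"dz":-0.9,"spin":0,"grip":0}
    - {"dx":0,"dy":0,"dz":-1.2,"spin":0,"grip":0}
    - {"dx":0,"dy":0,"dz":-1.5,"spin":0,"grip":0}
    - {"dx":0,"dy":0,"dz":-1.8,"spin":0,"grip":0}
    - {"dx":0,"dy":0,"dz":-2.1,"spin":0,"grip":0}
  squeeze: 3

```text
time_s: 9.38
tcp_pos: [0.4352, -0.0002, 0.3472]
eef_rot: [180.0, -0.0, -96.7]
contact_force: [0.9, 0.3, -0.7]
gripper_width: 0.0237
```

```bash
python3 - <<'E'
from h import *
s=r.get_state();print(s['time_s'],s['tcp_pos'],s['eef_rot'],s['contact_force'],s['moment'])
a,c=snap('scene','s5')
for d in r.cut_out('muddler','scene')[:1]: 
    e=d['extent'];m=d['mask'];print(d['p'],e)
    v,u=np.nonzero(m);k=np.argsort(u-v)[:15];p=(u[k].mean(),v[k].mean());print(p,tilt(c,p,s['tcp_pos'],s['eef_rot'][2]))
cv2.imwrite('pics/c5.png',cv2.resize(a[190:350,230:390],(600,600),interpolation=3))
E
```

```text
9.3833 [ 4.35238885e-01 -1.94185591e-04  3.47212644e-01] [ 1.79995550e+02 -5.41044320e-03 -9.67057576e+01] [ 0.86175299  0.31208861 -0.70342783] [-0.08688701 -0.06510936  0.02526146]
0.73 [284.8, 204.1, 335.0, 255.7]
(np.float64(288.46666666666664), np.float64(252.4)) (array([0.45618421, 0.17795036, 0.36445934]), np.float64(2.632345928866953), np.float64(0.17956111395034988))
```

View pics/c5.png

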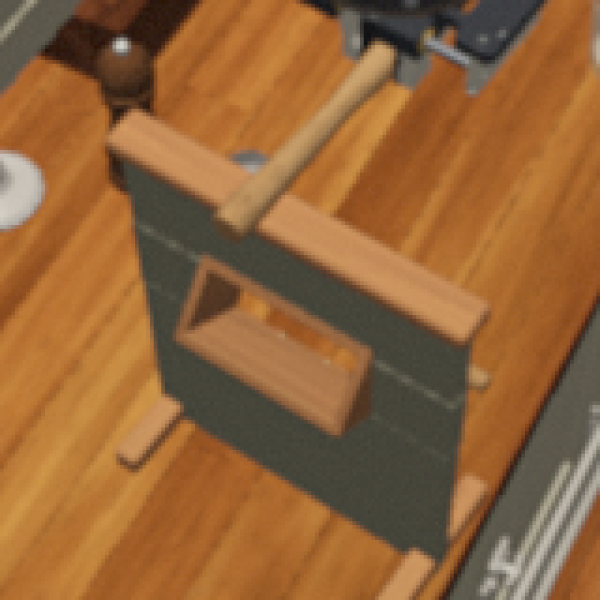

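Call:
servo_tool:
  targets:
    - {"dx":0,"dy":0,"dz":-0.6,"spin":0,"grip":0}
    - {"dx":0,"dy":0,"dz":-1.2,"spin":0,"grip":0}
    - {"dx":0,"dy":0,"dz":-1.8,"spin":0,"grip":0}
    - {"dx":0,"dy":0,"dz":-2.4,"spin":0,"grip":0}
    - {"dx":0,"dy":0,"dz":-3,"spin":0,"grip":0}
    - {"dx":0,"dy":0,"dz":-3.6,"spin":0,"grip":0}
    - {"dx":0,"dy":0,"dz":-4.2,"spin":0,"grip":0}
    - {"dx":0,"dy":0,"dz":-4.7,"spin":0,"grip":0}
    - {"dx":0,"dy":0,"dz":-5.1,"spin":0,"grip":0}
    - {"dx":0,"dy":0,"dz":-5.1,"spin":0,"grip":0}

```text
time_s: 10.32
tcp_pos: [0.4348, -0.0003, 0.2956]
eef_rot: [179.9, -0.0, -96.7]
contact_force: [-0.0, -0.1, -0.3]
gripper_width: 0.0237
```

```bash
cat > look.py <<'E'
from h import *
import sys
n=sys.argv[1]
s=r.get_state();print(s['time_s'],s['tcp_pos'],s['eef_rot'],s['contact_force'],s['gripper_width'])
for cam in ['scene','top']:
  a,c=snap(cam,cam[0]+n)
  for d in r.cut_out('muddler',cam)[:2]: 
    e=d['extent'];m=d['mask'];print(cam,d['p'],e)
    v,u=np.nonzero(m);w=(u-v) if cam=='scene' else u
    k=np.argsort(w)[:15];p=(u[k].mean(),v[k].mean());print(p,tilt(c,p,s['tcp_pos'],s['eef_rot'][2]) if cam=='scene' else '')
E
python3 look.py 6
```

```text
10.3167 [ 4.34824989e-01 -2.60063917e-04  2.95603990e-01] [ 1.79924518e+02 -3.18909878e-02 -9.67072276e+01] [-0.01278613 -0.11195137 -0.31990113] 0.023686454588254108
scene 0.64 [291.7, 217.0, 337.0, 248.2]
(np.float64(293.4), np.float64(244.2)) (array([0.45356114, 0.15905972, 0.37469351]), np.float64(23.601426264328154), np.float64(0.17506106771378585))
top 0.59 [228.1, 244.1, 245.0, 252.5]
(np.float64(227.26666666666668), np.float64(247.13333333333333))
```

Call:
servo_tool:
  targets:
    - {"dx":0,"dy":0,"dz":-0.4,"spin":0,"grip":0}
    - {"dx":0,"dy":0,"dz":-0.7,"spin":0,"grip":0}
    - {"dx":0,"dy":0,"dz":-1,"spin":0,"grip":0}
    - {"dx":0,"dy":0,"dz":-1,"spin":0,"grip":0}
    - {"dx":0,"dy":0,"dz":-1,"spin":0,"grip":0}
    - {"dx":0,"dy":0,"dz":-1,"spin":0,"grip":0}
    - {"dx":0,"dy":0,"dz":-1,"spin":0,"grip":0}
    - {"dx":0,"dy":0,"dz":-1,"spin":0,"grip":0}
    - {"dx":0,"dy":0,"dz":-1,"spin":0,"grip":0}
    - {"dx":0,"dy":0,"dz":-1,"spin":0,"grip":0}

```text
time_s: 11.35
tcp_pos: [0.4353, -0.0002, 0.2866]
eef_rot: [-180.0, 0.0, -96.7]
contact_force: [0.1, -0.9, -1.7]
gripper_width: 0.0239
```

Call:
servo_tool:
  targets:
    - {"dx":0,"dy":0,"dz":0,"spin":0,"grip":0}
    - {"dx":0,"dy":0,"dz":0,"spin":0,"grip":0}
    - {"dx":0,"dy":0,"dz":0,"spin":0,"grip":0}
    - {"dx":0,"dy":0,"dz":0,"spin":0,"grip":0}
    - {"dx":0,"dy":0,"dz":0,"spin":0,"grip":0}
    - {"dx":0,"dy":-0.2,"dz":0.4,"spin":0,"grip":0}
    - {"dx":0,"dy":-0.6,"dz":1,"spin":0,"grip":0}
    - {"dx":0,"dy":-1.5,"dz":2,"spin":0,"grip":0}
    - {"dx":0,"dy":-3,"dz":2.5,"spin":0,"grip":0}
    - {"dx":0,"dy":-5,"dz":2.5,"spin":0,"grip":0}
  squeeze: 60

```text
time_s: 12.18
tcp_pos: [0.4361, -0.0506, 0.3138]
eef_rot: [-179.8, 0.0, -96.6]
contact_force: [-0.0, -0.4, -0.2]
gripper_width: 0.0218
```

Call:
servo_tool:
  targets:
    - {"dx":0,"dy":-2.5,"dz":0,"spin":0,"grip":0}
    - {"dx":0,"dy":-4,"dz":0,"spin":0,"grip":0}
    - {"dx":0,"dy":-5,"dz":0,"spin":0,"grip":0}
    - {"dx":0,"dy":-6,"dz":0,"spin":0,"grip":0}
    - {"dx":0,"dy":-7,"dz":0,"spin":0,"grip":0}
    - {"dx":0,"dy":-8,"dz":0,"spin":0,"grip":0}
    - {"dx":0,"dy":-9,"dz":0,"spin":0,"grip":0}
    - {"dx":0,"dy":-9,"dz":0,"spin":0,"grip":0}
    - {"dx":0,"dy":-9,"dz":0,"spin":0,"grip":0}
    - {"dx":0,"dy":-9,"dz":0,"spin":0,"grip":0}

```text
time_s: 13.02
tcp_pos: [0.4353, -0.1401, 0.3115]
eef_rot: [180.0, 0.0, -96.7]
contact_force: [-0.1, 0.0, -1.9]
gripper_width: 0.0218
```

```bash
python3 look.py 7; python3 - <<'E'
import cv2,numpy as np
a=cv2.imread('pics/s7.png')[150:310,230:390];b=cv2.imread('pics/t7.png')[200:300,230:350]
cv2.imwrite('pics/c7.png',np.hstack([cv2.resize(a,(400,400),interpolation=3),cv2.resize(b,(400,333),interpolation=3) if 0 else cv2.copyMakeBorder(cv2.resize(b,(400,333),interpolation=3),0,67,0,0,0)]))
E
```

```text
13.0167 [ 0.43526377 -0.14010472  0.31148596] [ 1.79989635e+02  4.09613130e-03 -9.67152917e+01] [-0.0918313   0.03264484 -1.8846568 ] 0.021782521824127665
scene 0.56 [319.3, 178.1, 358.9, 198.2]
(np.float64(322.93333333333334), np.float64(197.2)) (array([0.45347857, 0.0145942 , 0.39085113]), np.float64(24.31021234739342), np.float64(0.1709233516590318))
top 0.34 [317.1, 190.3, 336.0, 211.3]
(np.float64(317.46666666666664), np.float64(198.13333333333333))
```

View pics/c7.png

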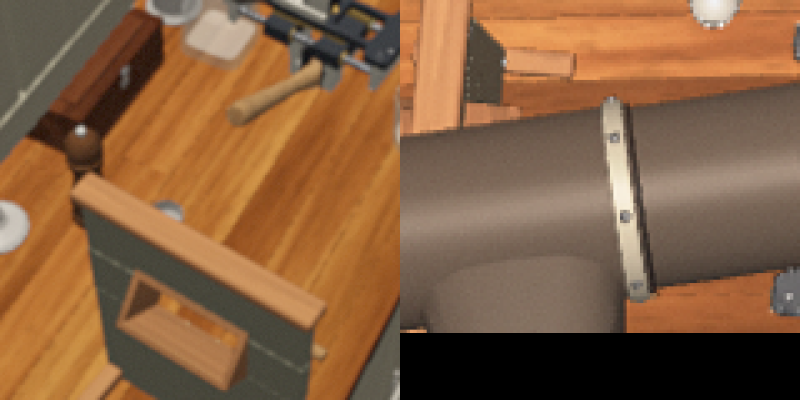

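```bash
python3 - <<'E'
from h import *
c=L('pics/s7.npz')
tcp=[.4353,-.1401,.3115]
for p in [(325.2,194.8),(324,195.5)]: print(tilt(c,p,tcp,-96.7))
# predicted pixel for theta
f=np.array([np.cos(np.radians(83.3)),np.sin(np.radians(83.3))])
for th in (22,25,28,31):
    t=np.radians(th); g=np.array(tcp)+[0,0,.009]
    print(th,proj(c,[g+s*np.r_[f*np.cos(t),np.sin(t)] for s in (.04,.174)]).round(1).tolist())
m=r.cut_out('muddler','scene')[0]['mask'];v,u=np.nonzero(m);print(np.polyfit(u,v,1))
E
```

```text
(array([0.4523392 , 0.00494779, 0.39055035]), np.float64(25.62463657840897), np.float64(0.1619760676298003))
(array([0.45294413, 0.01009728, 0.39277422]), np.float64(25.543555418015696), np.float64(0.16761294871722732))
22 [[348.3, 183.5], [321.6, 200.1]]
25 [[348.5, 182.8], [322.5, 196.8]]
28 [[348.7, 182.1], [323.5, 193.5]]
31 [[348.9, 181.3], [324.5, 190.0]]
[ -0.51277174 361.86392604]
```

Call:
servo_tool:
  targets:
    - {"dx":-0.2,"dy":0,"dz":-2,"spin":0,"grip":0}
    - {"dx":-0.4,"dy":0.5,"dz":-4.5,"spin":0,"grip":0}
    - {"dx":-0.6,"dy":1,"dz":-7.5,"spin":0,"grip":0}
    - {"dx":-0.8,"dy":1.6,"dz":-10.5,"spin":0,"grip":0}
    - {"dx":-1,"dy":2.2,"dz":-13.5,"spin":0,"grip":0}
    - {"dx":-1.2,"dy":2.8,"dz":-16.5,"spin":0,"grip":0}
    - {"dx":-1.4,"dy":3.5,"dz":-19,"spin":0,"grip":0}
    - {"dx":-1.4,"dy":4.3,"dz":-20.6,"spin":0,"grip":0}
    - {"dx":-1.4,"dy":4.8,"dz":-21.1,"spin":0,"grip":0}
    - {"dx":-1.4,"dy":4.8,"dz":-21.1,"spin":0,"grip":0}

```text
time_s: 14.1
tcp_pos: [0.4208, -0.0916, 0.0998]
eef_rot: [179.9, -0.0, -96.6]
contact_force: [-0.6, 0.0, -1.4]
gripper_width: 0.0212
```

```bash
python3 - <<'E'
from h import *
s=r.get_state();print(s['time_s'],s['tcp_pos'],s['eef_rot'],s['contact_force'])
a,c=snap('scene','s8')
C=np.array([.4293,.1366,.22]);n=np.array([.108,.994,0]);e=np.array([.994,-.108,0]);z=np.array([0,0,1.])
t=np.radians(35);hx=n*np.cos(t)+z*np.sin(t);hz=-n*np.sin(t)+z*np.cos(t)
P=[C+hx*.035+sy*e*.06+sz*hz*.025 for sy,sz in ((-1,-1),(1,-1),(1,1),(-1,1))]+[C+hx*.035+sy*e*.068-hz*.033 for sy in (-1,1)]
p=proj(c,P);print(p.round(1))
b=cv2.resize(a[250:330,250:350],(800,640),interpolation=3)
for q in p: cv2.circle(b,tuple(int(x) for x in ((q[0]+.5-250)*8,(q[1]+.5-250)*8)),4,(0,255,0),-1)
cv2.imwrite('pics/c8.png',b[:600])
E
```

```text
14.1 [ 0.42076628 -0.09158463  0.09978359] [ 1.79878801e+02 -4.70950562e-02 -9.66325527e+01] [-0.58895046  0.02590321 -1.37514877]
[[319.  301.3]
 [279.9 278.1]
 [285.6 261.3]
 [325.6 284.3]
 [320.6 305.5]
 [276.5 279.2]]
```

View pics/c8.png

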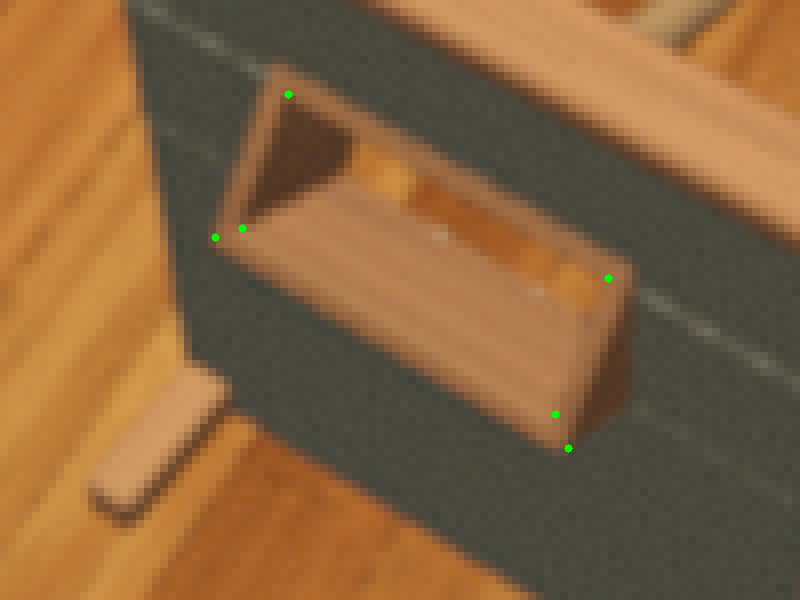

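Call:
servo_tool:
  targets:
    - {"dx":0.14,"dy":1.2,"dz":0.59,"spin":0,"grip":0}
    - {"dx":0.27,"dy":2.4,"dz":1.18,"spin":0,"grip":0}
    - {"dx":0.4,"dy":3.6,"dz":1.77,"spin":0,"grip":0}
    - {"dx":0.54,"dy":4.8,"dz":2.36,"spin":0,"grip":0}
    - {"dx":0.67,"dy":6,"dz":2.95,"spin":0,"grip":0}
    - {"dx":0.8,"dy":7.2,"dz":3.54,"spin":0,"grip":0}
    - {"dx":0.9,"dy":8,"dz":3.94,"spin":0,"grip":0}
    - {"dx":1,"dy":8.8,"dz":4.33,"spin":0,"grip":0}
    - {"dx":1,"dy":9,"dz":4.43,"spin":0,"grip":0}
    - {"dx":1,"dy":9,"dz":4.43,"spin":0,"grip":0}

```text
time_s: 14.98
tcp_pos: [0.4316, -0.0018, 0.1455]
eef_rot: [-179.9, 0.0, -96.7]
contact_force: [-0.2, -0.5, -0.9]
gripper_width: 0.0219
```

```bash
cat > chk.py <<'E'
from h import *
import sys
s=r.get_state();print(s['time_s'],s['tcp_pos'],s['eef_rot'],s['contact_force'],s['gripper_width'])
a,c=snap('scene','s'+sys.argv[1])
C=np.array([.4293,.1366,.22]);n=np.array([.108,.994,0]);e=np.array([.994,-.108,0]);z=np.array([0,0,1.])
t=np.radians(35);hx=n*np.cos(t)+z*np.sin(t);hz=-n*np.sin(t)+z*np.cos(t)
g=s['tcp_pos']+[0,0,.009];f=np.radians(s['eef_rot'][2]+180);f=np.array([np.cos(f),np.sin(f),0])
print('grip in hatch',[round(float((g-C)@k),4) for k in (n,e,hx,hz)])
b=cv2.resize(a[230:310,250:350],(800,640),interpolation=3)
for th,col in ((23,(255,0,0)),(26,(0,255,0)),(29,(0,0,255))):
  w=np.radians(th);d=f*np.cos(w)+z*np.sin(w);T=g+.172*d;print(th,'tip hx,hz',round(float((T-C)@hx),4),round(float((T-C)@hz),4),'px',proj(c,T).round(1))
  q=proj(c,T)[0];cv2.circle(b,tuple(int(x) for x in ((q[0]+.5-250)*8,(q[1]+.5-230)*8)),4,col,-1)
cv2.imwrite('pics/c%s.png'%sys.argv[1],b[:600])
for d in r.cut_out('muddler','scene')[:2]:
  m=d['mask'];v,u=np.nonzero(m);print(d['p'],d['extent'],u.mean(),v.mean())
E
python3 chk.py 9
```

```text
14.9833 [ 0.43163981 -0.00175464  0.1454774 ] [-1.79940480e+02  3.48334078e-02 -9.66593929e+01] [-0.21380825 -0.4991526  -0.93964911] 0.021881501968568792
grip in hatch [-0.1373, 0.0173, -0.15, 0.0251]
23 tip hx,hz 0.0182 -0.0107 px [[298.1 279.3]]
26 tip hx,hz 0.0198 -0.0018 px [[298.9 276.6]]
29 tip hx,hz 0.021 0.0071 px [[299.7 273.7]]
0.67 [292.5, 233.5, 303.5, 238.3] 296.1666666666667 232.46666666666667
0.47 [296.2, 270.8, 311.9, 279.7] 301.7 276.0111111111111
```

Call:
servo_tool:
  targets:
    - {"dx":0.1,"dy":0.7,"dz":0.3,"spin":0,"grip":0}
    - {"dx":0.18,"dy":1.4,"dz":0.65,"spin":0,"grip":0}
    - {"dx":0.26,"dy":2.1,"dz":1,"spin":0,"grip":0}
    - {"dx":0.34,"dy":2.8,"dz":1.35,"spin":0,"grip":0}
    - {"dx":0.4,"dy":3.4,"dz":1.65,"spin":0,"grip":0}
    - {"dx":0.45,"dy":3.8,"dz":1.85,"spin":0,"grip":0}
    - {"dx":0.5,"dy":4.1,"dz":1.95,"spin":0,"grip":0}
    - {"dx":0.5,"dy":4.3,"dz":2.05,"spin":0,"grip":0}
    - {"dx":0.5,"dy":4.3,"dz":2.05,"spin":0,"grip":0}
    - {"dx":0.5,"dy":4.3,"dz":2.05,"spin":0,"grip":0}

```text
time_s: 15.92
tcp_pos: [0.4361, 0.0408, 0.1653]
eef_rot: [180.0, -0.0, -96.7]
contact_force: [-0.9, 0.0, -1.5]
gripper_width: 0.022
```

```bash
python3 chk.py 10
```

```text
15.9167 [0.43611677 0.04084029 0.16525254] [ 1.79987163e+02 -5.50789420e-03 -9.66966394e+01] [-0.85541907  0.0257592  -1.51816422] 0.021952675707862614
grip in hatch [-0.0944, 0.0171, -0.1036, 0.0167]
23 tip hx,hz 0.0646 -0.019 px [[287.7 287.4]]
26 tip hx,hz 0.0663 -0.0102 px [[288.4 284.6]]
29 tip hx,hz 0.0674 -0.0013 px [[289.2 281.7]]
0.67 [287.4, 273.4, 310.1, 289.8] 296.56796116504853 279.93203883495147
```

View pics/c10.png

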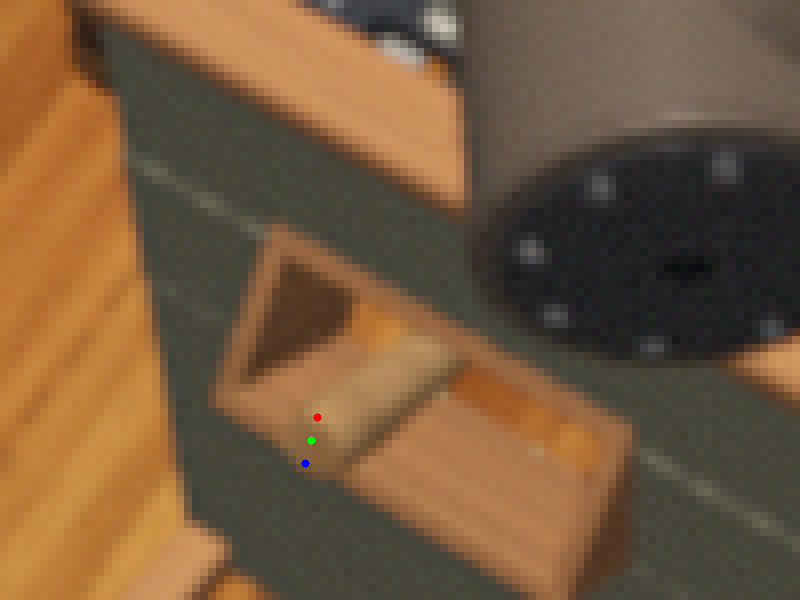

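Call:
servo_tool:
  targets:
    - {"dx":0.01,"dy":0.1,"dz":0.1,"spin":0,"grip":0}
    - {"dx":0.02,"dy":0.2,"dz":0.2,"spin":0,"grip":0}
    - {"dx":0.04,"dy":0.3,"dz":0.3,"spin":0,"grip":0}
    - {"dx":0.05,"dy":0.4,"dz":0.4,"spin":0,"grip":0}
    - {"dx":0.06,"dy":0.5,"dz":0.5,"spin":0,"grip":0}
    - {"dx":0.07,"dy":0.6,"dz":0.55,"spin":0,"grip":0}
    - {"dx":0.07,"dy":0.6,"dz":0.55,"spin":0,"grip":0}
    - {"dx":0.07,"dy":0.6,"dz":0.55,"spin":0,"grip":0}
    - {"dx":0.07,"dy":0.6,"dz":0.55,"spin":0,"grip":0}
    - {"dx":0.07,"dy":0.6,"dz":0.55,"spin":0,"grip":0}

```text
time_s: 16.85
tcp_pos: [0.4369, 0.0468, 0.1708]
eef_rot: [180.0, -0.0, -96.7]
contact_force: [1.0, 0.2, -1.1]
gripper_width: 0.0214
```

```bash
cat >> chk.py <<'E'
# model: fit theta,L by rendering the rod silhouette edge vs colour gradient: draw candidate outlines
def ring(P,d,rad):
    q=np.cross(d,z);q/=np.linalg.norm(q);w=np.cross(q,d)
    return np.array([P+rad*(np.cos(k)*q+np.sin(k)*w) for k in np.linspace(0,2*np.pi,40)])
th,Lf=float(sys.argv[2]),float(sys.argv[3])
b=cv2.resize(a[245:305,265:325],(600,600),interpolation=3);h=b.copy()
fn=lambda Q:(((proj(c,Q)+.5-[265,245])*10)).astype(np.int32)
w=np.radians(th);d=f*np.cos(w)+z*np.sin(w)
cv2.polylines(h,[fn(ring(g+Lf*d,d,.0115))],True,(0,255,0),1)
for s_ in (-1,1): 
  q=np.cross(d,z);q/=np.linalg.norm(q);cv2.polylines(h,[fn(np.array([g+k*d+s_*.0115*q for k in (.10,Lf)]))],False,(255,0,0),1)
cv2.polylines(h,[fn(np.array([C+hx*.035+sy*e*.06+sz*hz*.025 for sy,sz in ((-1,-1),(1,-1),(1,1),(-1,1))]))],True,(255,255,0),1)
cv2.imwrite('pics/d%s.png'%sys.argv[1],np.hstack([b[:,:400],h[:,:400]]))
E
python3 chk.py 11 25.5 .170
```

```text
16.85 [0.43688735 0.04681321 0.17080128] [ 1.79992434e+02 -2.91020496e-03 -9.67055547e+01] [ 0.99236221  0.22020236 -1.10230477] 0.021419559184410554
grip in hatch [-0.0884, 0.0172, -0.0955, 0.0178]
23 tip hx,hz 0.0727 -0.018 px [[286. 288.]]
26 tip hx,hz 0.0744 -0.0091 px [[286.8 285.2]]
29 tip hx,hz 0.0755 -0.0002 px [[287.6 282.2]]
0.53 [282.7, 275.2, 310.5, 289.0] 295.031746031746 280.56613756613757
```

```bash
cat > fit.py <<'E'
from h import *
import sys
from scipy.optimize import minimize
n=sys.argv[1];tcp=np.array(eval(sys.argv[2]));yaw=-96.7
A=cv2.imread('pics/s8.png').astype(float);B=cv2.imread(f'pics/s{n}.png').astype(float);c=L(f'pics/s{n}.npz')
D=cv2.GaussianBlur(np.abs(A-B).sum(2),(0,0),.6)
C=np.array([.4293,.1366,.22]);nn=np.array([.108,.994,0]);e=np.array([.994,-.108,0]);z=np.array([0,0,1.])
t=np.radians(35);hx=nn*np.cos(t)+z*np.sin(t);hz=-nn*np.sin(t)+z*np.cos(t)
reg=D[272:296,278:304]
for row in D[272:296:1,278:304]: print(' '.join('%3d'%min(x,999) for x in row))
f=np.radians(yaw+180);f=np.array([np.cos(f),np.sin(f),0]);g=tcp+[0,0,.009]
yy,xx=np.mgrid[0:240,0:260]
def ring(P,d,rad):
    q=np.cross(d,z);q/=np.linalg.norm(q);w=np.cross(q,d);return np.array([P+rad*(np.cos(k)*q+np.sin(k)*w) for k in np.linspace(0,6.28,40)])
M=cv2.resize((reg).astype(np.float32),(260,240),interpolation=cv2.INTER_LINEAR)>35
best=[]
for th in np.arange(21,30.1,.5):
  w=np.radians(th);d=f*np.cos(w)+z*np.sin(w)
  for Lf in np.arange(.158,.181,.001):
    for rad in (.0115,.0125):
      Q=np.vstack([ring(g+k*d,d,rad*(1 if k<Lf else .9)) for k in (Lf-.05,Lf-.002,Lf)])
      p=((proj(c,Q)+.5-[278,272])*10).astype(np.int32)
      m=np.zeros((240,260),np.uint8);cv2.fillConvexPoly(m,cv2.convexHull(p),1)
      # compare only where u<298 (left, below rod start)
      s=slice(0,190);I=(m[:,s]>0)&M[:,s];U=(m[:,s]>0)|M[:,s];T=g+Lf*d
      best.append((I.sum()/U.sum(),th,Lf,rad,(T-C)@hx,(T-C)@hz))
best.sort(reverse=True)
for b in best[:8]: print(np.round(b,4))
E
python3 fit.py 11 "[.4369,.0468,.1708]"
```

```text
8  10  10  10   9   6  10   7  10   8  10   7   6  11   7   8  11  10   9  15  24  30  37  56  83  82
 11  11   8   8   7   8  11   6   7  11   9  10   8  11   8   9  13  12  12  19  31  41  54  84 118 124
 15  12   9   9   8   7   7   5   7  11  11   9  10  11  12  10   9  13  17  26  34  42  60  99 122 122
  9   8   8  10   9   7   7   7   8   9  12  11  12  12  11  10  15  26  34  37  31  35  54  86 102  95
 12   9  10  10  11   6   8   9   7   6  10  11  12  11   9  17  32  42  42  41  32  29  41  56  66  70
 10  10  12   8   8   5   8   9  10   9  13  11  12  10  12  18  28  38  40  39  36  27  29  40  56  70
  9   9  11   9   8   8  11  10  11  14  15  16  14  15  16  18  21  24  27  28  28  27  37  66  98 104
  9  10  10   9   8   8   8  10  14  18  15  17  17  18  17  18  19  21  24  24  31  46  74 101 116  95
  9  11  11  10  10  11  11  12  14  18  21  23  19  18  19  20  20  23  28  36  63  94 115 106  81  50
  8   8   7   8  10  12  11  16  16  27  40  38  25  19  20  23  28  34  49  75 107 129 113  70  35  19
 13   8   7   9  14  13  13  19  20  27  41  44  32  23  22  3
[... 1231 characters left out ...]
 7   6   7  10   5   4  10  12   8  12   9   7  11   9   8
  9  10   8   8   4   4   8   9   9   7   4   5   7   6   7   9   5   6   8  11  10   9   9   8   7  10
[ 5.235e-01  2.200e+01  1.650e-01  1.150e-02  6.520e-02 -1.930e-02]
[ 5.221e-01  2.200e+01  1.640e-01  1.150e-02  6.430e-02 -1.910e-02]
[ 5.198e-01  2.200e+01  1.630e-01  1.150e-02  6.330e-02 -1.890e-02]
[ 5.171e-01  2.200e+01  1.660e-01  1.150e-02  6.620e-02 -1.950e-02]
[ 5.165e-01  2.200e+01  1.620e-01  1.150e-02  6.230e-02 -1.860e-02]
[ 5.163e-01  2.150e+01  1.630e-01  1.150e-02  6.300e-02 -2.020e-02]
[ 5.155e-01  2.150e+01  1.640e-01  1.150e-02  6.390e-02 -2.050e-02]
[ 5.14e-01  2.15e+01  1.62e-01  1.15e-02  6.20e-02 -2.00e-02]
```

```bash
cat > sol.py <<'E'
from h import *
z=np.array([0,0,1.])
C=np.array([.4293,.1366,.22]);nn=np.array([.108,.994,0]);t=np.radians(35);hx=nn*np.cos(t)+z*np.sin(t);hz=-nn*np.sin(t)+z*np.cos(t)
def ring(P,d,rad):
    q=np.cross(d,z);q/=np.linalg.norm(q);w=np.cross(q,d);return np.array([P+rad*(np.cos(k)*q+np.sin(k)*w) for k in np.linspace(0,6.28,60)])
f=np.radians(83.3);f=np.array([np.cos(f),np.sin(f),0])
for name,tcp in (('s7',[.4353,-.1401,.3115]),('s11',[.4369,.0468,.1708])):
  c=L(f'pics/{name}.npz');g=np.array(tcp)+[0,0,.009]
  for th in (22,24,26,28):
    w=np.radians(th);d=f*np.cos(w)+z*np.sin(w)
    for Lf in (.162,.168,.174):
      p=proj(c,ring(g+Lf*d,d,.012));T=g+Lf*d;print(name,th,Lf,'left %.1f bottom %.1f'%(p[:,0].min(),p[:,1].max()),'hx %.4f hz %.4f'%((T-C)@hx,(T-C)@hz))
E
python3 sol.py
```

```text
s7 22 0.162 left 320.0 bottom 203.2 hx -0.0093 hz 0.2033
s7 22 0.168 left 318.7 bottom 204.0 hx -0.0035 hz 0.2019
s7 22 0.174 left 317.4 bottom 204.8 hx 0.0024 hz 0.2006
s7 24 0.162 left 320.5 bottom 201.2 hx -0.0081 hz 0.2088
s7 24 0.168 left 319.2 bottom 202.0 hx -0.0022 hz 0.2077
s7 24 0.174 left 317.9 bottom 202.7 hx 0.0037 hz 0.2065
s7 26 0.162 left 321.0 bottom 199.2 hx -0.0071 hz 0.2144
s7 26 0.168 left 319.8 bottom 199.9 hx -0.0012 hz 0.2134
s7 26 0.174 left 318.5 bottom 200.6 hx 0.0047 hz 0.2125
s7 28 0.162 left 321.6 bottom 197.2 hx -0.0064 hz 0.2200
s7 28 0.168 left 320.4 bottom 197.8 hx -0.0004 hz 0.2193
s7 28 0.174 left 319.1 bottom 198.4 hx 0.0056 hz 0.2185
s11 22 0.162 left 284.2 bottom 291.3 hx 0.0623 hz -0.0186
s11 22 0.168 left 282.8 bottom 292.5 hx 0.0682 hz -0.0200
s11 22 0.174 left 281.4 bottom 293.6 hx 0.0740 hz -0.0213
s11 24 0.162 left 284.6 bottom 289.7 hx 0.0635 hz -0.0131
s11 24 0.168 left 283.2 bottom 290.7 hx 0.0694 hz -0.0142
s11 24 0.174 left 281.8 bottom 291.8 hx 0.0753 hz -0.0154
s11 26 0.162 left 285.0 bottom 288.0 hx 0.0645 hz -0.0075
s11 26 0.168 left 283.6 bottom 289.0 hx 0.0704 hz -0.0085
s11 26 0.174 left 282.2 bottom 290.0 hx 0.0763 hz -0.0094
s11 28 0.162 left 285.5 bottom 286.2 hx 0.0653 hz -0.0019
s11 28 0.168 left 284.1 bottom 287.2 hx 0.0712 hz -0.0027
s11 28 0.174 left 282.7 bottom 288.1 hx 0.0772 hz -0.0034
```

Call:
servo_tool:
  targets:
    - {"dx":0,"dy":0,"dz":-0.05,"spin":0,"grip":0}
    - {"dx":0,"dy":0,"dz":-0.1,"spin":0,"grip":0}
    - {"dx":0,"dy":0,"dz":-0.15,"spin":0,"grip":0}
    - {"dx":0,"dy":0,"dz":-0.15,"spin":0,"grip":0}
    - {"dx":0,"dy":0,"dz":-0.15,"spin":0,"grip":0}
    - {"dx":0,"dy":0,"dz":-0.15,"spin":0,"grip":0}
    - {"dx":0,"dy":0,"dz":-0.15,"spin":0,"grip":0}
    - {"dx":0,"dy":0,"dz":-0.15,"spin":0,"grip":0}
    - {"dx":0,"dy":0,"dz":-0.15,"spin":0,"grip":0}
    - {"dx":0,"dy":0,"dz":-0.15,"spin":0,"grip":0}

```text
time_s: 17.78
tcp_pos: [0.437, 0.0468, 0.1694]
eef_rot: [-180.0, 0.0, -96.7]
contact_force: [0.9, -0.2, -1.1]
gripper_width: 0.0218
```

```bash
python3 chk.py 12 25.5 .170; python3 - <<'E'
from h import *
for n in ['tumbler','shot_glass','jigger','egg_cup_0','dessert_spoon']:
    for d in r.cut_out(n,'scene')[:1]: print(n,round(d['p'],2),d['extent'])
A=cv2.imread('pics/top0.png').astype(int)
im,_=snap('top','t12');D=np.abs(A-im).sum(2)
for n,b in dict(jig=(150,195,180,220),spoon=(155,230,178,290),egg=(312,188,336,212),shot=(436,200,460,222),tumb=(420,258,458,295),tsp=(455,238,492,288),small=(296,240,314,292)).items(): print(n,np.percentile(D[b[1]:b[3],b[0]:b[2]],95))
E
```

```text
17.7833 [0.43696813 0.0468452  0.16938813] [-1.79997537e+02  1.82842088e-03 -9.67067211e+01] [ 0.86203533 -0.19518665 -1.08920898] 0.021842849034281873
grip in hatch [-0.0884, 0.0173, -0.0963, 0.0166]
23 tip hx,hz 0.0719 -0.0191 px [[286.  288.3]]
26 tip hx,hz 0.0736 -0.0103 px [[286.8 285.4]]
29 tip hx,hz 0.0748 -0.0014 px [[287.6 282.5]]
0.75 [281.0, 269.8, 310.1, 291.2] 294.3191489361702 281.0808510638298
0.57 [237.8, 379.2, 285.0, 407.2] 264.80694980694983 395.18532818532816
shot_glass 0.78 [345.4, 165.3, 360.7, 187.4]
jigger 0.55 [208.5, 353.0, 230.0, 378.5]
egg_cup_0 0.23 [284.5, 273.0, 307.3, 291.1]
dessert_spoon 0.64 [237.0, 377.7, 280.6, 408.2]
jig 24.0
spoon 20.0
egg 19.0
shot 18.0
tumb 18.0
tsp 18.0
small 140.5
```

```bash
python3 -c "
from plant import r
print(r.close_job())"
```

```text
the job is handed in; nothing more can be done
None
```

I handed the job in at about 17.9 s with the muddler held through the hatch, estimated to stick out 35–38 mm past the high mouth (30 mm needed). The verdict is not reported.

**What I did:** I gripped the larger muddler about 13 mm from its end. The tool cannot tilt, so I rested the rod on the screen's cap rail with the grip eased to 3 N and lowered the gripper. The rod swung to about 26° nose-up. I then squeezed to 60 N and fed the rod up through the low mouth along its own axis.

**Last checks:**
- **Hold:** the gripper opening was steady at 22 mm.
- **Forces:** every force reading was within about 2 N, including while the rod rested on the cap rail. That is about the level seen in free air.
- **Clearance in the hatch:** the worked-out gap is about 5–7 mm on each side.
- **Other things on the worktop:** the jigger, egg cup, shot glass, tumbler and both spoons look the same in the top view before and after.

**Checks that failed or disagreed:**
- The automatic outline fit of the tip was unreliable because wood against wood has little contrast. It gave about 22° and 62–66 mm along the hatch axis, which would be 27–31 mm of protrusion.
- I relied instead on the edge of the tip seen in the camera, which gives 25–26° and 71–73 mm.
- I had used up the picture viewings, so the final pose was checked only by numbers.
- I could not check the smaller look-alike muddler at the end because the arm hid it from the top camera. I never reached for it.

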